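# Knock the drilling jig's sprung pin home

### The job

Lift the mallet off its two hooks and use it on the red-capped sprung pin of the blue drilling jig, always with the mallet head square to the leaning pin: start the pin with one light tap that moves it only a little, lift the mallet well clear, then knock the pin fully home, cap down on its collar, with a brisk blow or blows, without pounding it hard once it is home. Hang the mallet back on both hooks as it was. Touch the pin only with the mallet and leave the tape, offcut, drill and wipes box where they are.

Things in the scene. Friction and masses are not known exactly. Their poses are not given: they have to be found in the camera images.
- rack: Fixed mallet rack. Origin: on the bench, under the middle of the handle's rest line; +y along it towards the head, +x to the posts (x = 62, no higher than the hooks), z up. Two hooks at y = -66.5 and +66.5, 8 mm wide along y, flat top at z = 130, 34 mm wide inside between upstands (orange at x = -21, steel at +21) 18 mm tall. Plywood base 160 x 220 x 14. Nothing above.
- mallet: Mallet, 0.2-0.33 kg. Origin: head axis meets handle axis. Black head, diameter 34, along z from -45 (striking face, down) to +20. Wooden handle along -y to y = -205, 22 wide (x), 20 high. Mass centre y = -65. Hangs with the handle flat on both hooks: origin near (0, 98.5, 140) in the rack's frame (3 mm play), axes parallel. Hooks cross it at y = -32 and -165; fingers fit at y = -75.
- jig: Blue angle drilling jig, bolted down: steel base 170 x 130 x 12 mm, sloping plate with a 170 mm long, 30 mm square aluminium T-slot bar along its y. Origin: centre of the underside. The red-capped pin stands out of the middle of the bar, leaning 0.5 rad (29 degrees) from vertical towards the jig's -x (robot side). With the pin home, 21 mm of cap and collar stand over the bar.
- pin_top (a point): Top of the pin's red domed cap (diameter 18, 15 mm tall, on a 10 mm steel shaft). Its z is the pin's axis, pointing up out of the jig and leaning to the robot side; its y is the jig's y (horizontal, along the bar). The pin goes in along -z. About 117 mm above the bench at joint value 0.
- pin (a joint): How far the sprung pin is driven in, in m: 0 fully out, 0.020 home, cap resting on its collar (rigid stop). It starts between 0 and 0.006 and stays where it is left. Pushing takes about 5 N at the top to 7 N near home (friction 5 N plus a light spring), a brisk blow about 1 N more; a sharp rise is the stop. Pushing on there with over 12 N or so twists the mallet in a grip on its handle.
- tape: Roll of blue tape lying flat, 90 mm diameter, 24 mm tall. Origin: centre of the underside. Bystander.
- offcut: Short aluminium T-slot offcut, 30 x 100 x 30 mm, long along its y. Origin: centre of the underside. Bystander.
- drill: Cordless drill standing on its battery, base 110 x 65 mm, 195 mm tall, chuck towards its -x (to -133 mm). Origin: centre of the underside. Bystander.
- wipes: Orange and black box of wipes, 120 x 140 x 100 mm with a paper tuft to 125 mm. Origin: centre of the underside. Bystander.
Things that resemble listed ones, but are neither listed nor needed, are in the scene too. Leave any orange look-alike of the mallet alone.

How it is judged:
By the outcome, as a careful person would: the job done as asked, in the order asked, and still so for the second after the job is handed in, with the robot touching nothing.
It also fails if it takes over 58 s, if anything falls off the work surface, if the arm or the gripper's body presses on something with over 40 N, if the wrist force passes 120 N, or if a joint passes its speed limit or range.

### The arm

A 6-joint arm with a two-finger parallel gripper is mounted at the origin on the work surface. World frame = base frame: x ahead of the robot, y to its left, z up, the work surface at z = 0. Lengths are in mm, angles in rad, forces in N, time in s.
With the tool pointing down it reaches from about 350 to 875 mm from the base axis. Payload 4.2 kg.
Tool frame: the origin (TCP) lies midway between the tips of the shut fingers; the grasp point (between the pads) lies 19 mm behind it; z points along the fingers, y is the line along which they close (so a half turn about z gives the same grasp; the last joint's range is limited). The gripper opens to 85 mm and grips with 20 to 120 N. Pads are 22 mm wide; open, the fingers measure 114 mm over their backs; the gripper's body (76 mm by 85 mm) begins 54 mm behind the grasp point. The pads swing forward as they close: fully open they stand 13 mm farther back than shut.
Start: joints at [-1.091, 0.385, 0.008, 0, -1.194, -0.259], TCP at [136.899, -609.801, 231.312] pointing down, gripper open.
Joint ranges: [-3.14, 3.14], [-1.21, 2.06], [-1.07, 1.41], [-3.16, 2.05], [-2.99, -0.16], [-3.1, 3.1]. Speed limits (rad/s): [2.79, 2.79, 3.14, 3.14, 3.14, 3.14].

### API

Orientations are given as a unit quaternion [x, y, z, w].
In Python, from bench import read_state, get_image, job_done gives the robot as it stands.
- The arm moves only by the shell command python3 -m jog 'ROWS'. ROWS is JSON, a list of rows, each a list of 3 entries, a list of its own where there are three numbers: the shift along the world's x, y, z scaled (see below), then the turn, a rotation vector about the world's x, y, z scaled (see below), then the gripper's target within -1 to 1 (shut at 1, half-way at 0, fully open at -1). In form: [[[x, y, z], [wx, wy, wz], claw], ...]. A call has 1 to 20 rows; each row is the pose to reach, as a shift and turn from the pose commanded when the call began; what a row does not reach only later rows make up. The controller multiplies each number of a shift by 10 cm and each number of a turn by 120 degrees. A row lasts 1/10 s, in which the tool goes at most 50 mm and 8.59 degrees, less where a joint would pass 70% of its speed; a pose out of reach is approached as far as the arm can. A call with a number of a shift or a turn outside -1 to 1 is refused whole. A call with a gripper value outside its range is refused whole. The fingers move at their own pace and stop on an object; the grip force is fixed at half the most. Time passes only in rows, so rows that repeat a pose let the fingers close. It gives the time, the measured TCP pose, the force, the opening and the grip force at its end, in the units of the state.
- read_state(): the state, without advancing time (a new reading comes with each control period).
- get_image(name): name is "side" or "top" or "wrist"; returns a dict with "frame" (480x640x3 uint8, red, green, blue), "range_z" (480x640 float32, mm along the optical axis (not along the pixel's ray), 0 where there is no reading), "fx", "fy", "cx", "cy" (pixels), "R" (3x3) and "t" (3): a world point X has camera coordinates R X + t. Camera axes: x right, y down, z forward; pixel columns grow to the right and rows downward; lengths in mm; the calibration is good to about 2 mm. A picture is of the moment at which its call begins.
- job_done(): hands the job in; it is judged then, once.
The state is a dict: "clock": time; "joints": joint angles; "joint_vel": joint speeds; "joint_efforts": joint torques, N m; "position": TCP position; "ee_rot": TCP orientation; "contact_force": force on the tool from outside, world axes, zero at the start; "wrist_torque": the same for the moment, N m; "gripper_width": finger opening in mm; "grasp_force": force on a finger pad.
Only numpy, scipy, OpenCV 4.12 (cv2) and the standard library are available. Lean on these libraries where they do the work, as an engineer would, in place of code of your own. Each camera call takes 0.05 s, during which the arm holds its last target. There are 200 camera calls.

## Working session

There is one attempt and no reset: what is moved stays moved. The work goes in short steps, Python scripts to look and compute and a shell command to move; the robot and the scene stay as the last step left them, time stands still between calls to the robot, and variables do not carry over. Pictures are saved under pics/ and viewed, at most 10 in all, crops included, and the job is handed in when it is done.

```bash
mkdir -p pics; ls; cat > h.py <<'E'
import numpy as np, cv2, pickle
from bench import read_state, get_image, job_done
def snap(n,tag):
    d=get_image(n); cv2.imwrite(f'pics/{tag}.png',cv2.cvtColor(d['frame'],cv2.COLOR_RGB2BGR)); pickle.dump(d,open(f'{tag}.pkl','wb')); return d
def world(d):
    v,u=np.mgrid[:480,:640]; z=d['range_z']
    c=np.stack([(u-d['cx'])/d['fx']*z,(v-d['cy'])/d['fy']*z,z],-1)
    return (c-d['t'])@d['R']
E
python3 - <<'E'
from h import *
for n in('top','side'): 
    d=snap(n,n+'0'); print(n,(-d['R'].T@d['t']).round(), d['R'][2].round(2))
s=read_state();print(s)
E
```

```text
pics
top [ 417.  -23. 1327.] [ 0.08  0.03 -1.  ]
side [242. 833. 667.] [ 0.26 -0.8  -0.55]
{'clock': 0.1, 'joints': array([-1.09139206e+00,  3.85462447e-01,  6.76495353e-03, -4.18405170e-04,
       -1.19401535e+00, -2.58578694e-01]), 'joint_vel': array([-0.0014567 , -0.00053084,  0.00264165,  0.00373222, -0.00068085,
        0.00135721]), 'joint_efforts': array([-8.33311242e-05, -3.93318808e+01,  1.88930637e+01,  4.19799596e+00,
       -2.57440814e-03,  5.67423868e-06]), 'position': array([ 136.7807261 , -609.31200737,  230.34479904]), 'ee_rot': array([-1.10111843e-01,  9.93918722e-01,  9.63893764e-04, -1.64254073e-04]), 'contact_force': array([-0.07517883, -0.1080096 , -0.74897728]), 'wrist_torque': array([-0.04613196,  0.01337512,  0.02330521]), 'grasp_force': 0.0, 'gripper_width': 85.42231231112233}
```

View pics/top0.png

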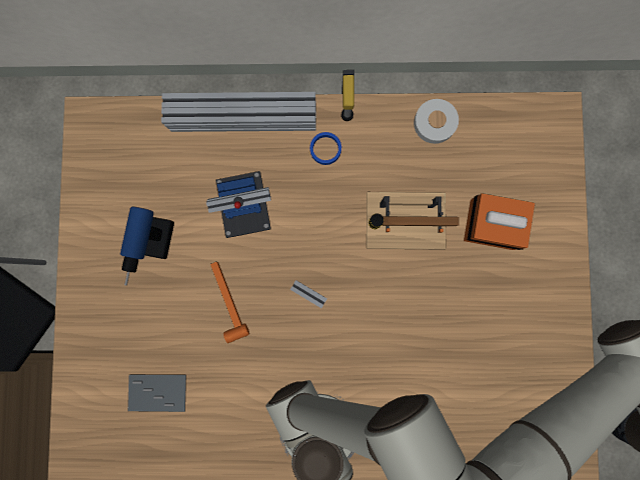

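View pics/side0.png

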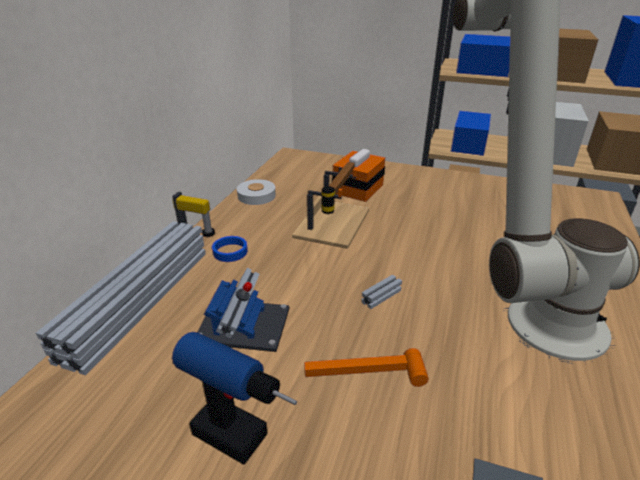

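The top view shows the rack and mallet at about (410,220), with the black head at (376,221). The jig is at (243,205) and its red cap at (238,203). The drill is at (145,235), the offcut at (308,293), the blue tape at (326,148), and the wipes at (500,220). The orange look-alike mallet is at (230,300).

```bash
python3 - <<'E'
from h import *
d=pickle.load(open('top0.pkl','rb')); P=world(d); f=d['frame'].astype(int)
print(d['R'].round(3),P[10+440,20],d['fx'])
for n,(u,v) in dict(bench=(330,230),head=(376,221),handle_mid=(420,221),hend=(456,221),jigcap=(238,203),rackL=(367,250),rackR=(445,250),rackTL=(368,193),rackTR=(446,193),post1=(386,203),post2=(438,203),hook2=(438,229),wipes=(500,215),base=(265,232),base2=(228,236),tape=(312,148),drill=(140,220),barL=(210,206),barR=(268,192)).items(): print(n,P[v,u].round(1))
# red cap
m=(f[...,0]>110)&(f[...,1]<50)&(f[...,2]<60); m[:150]=0;m[230:]=0;m[:,:200]=0;m[:,280:]=0
print(m.sum(),P[m].mean(0),P[m].max(0),P[m].min(0))
q=P[m]; print(q[np.argmax(q[:,2])])
# handle above z 130 in region
R=(P[...,2]>138)&(P[...,2]<160); R[:, :362]=0;R[:,462:]=0;R[:200]=0;R[:240]&=1;R[245:]=0
q=P[R]; print(R.sum(),q.mean(0)); c=q[:,:2]-q[:,:2].mean(0); w,v=np.linalg.eigh(c.T@c); print(v[:,1],(c@v[:,1]).min(),(c@v[:,1]).max(), np.percentile(c@v[:,0],[1,99]))
def up(a,k,n): cv2.imwrite(n,cv2.cvtColor(cv2.resize(a,None,fx=k,fy=k,interpolation=cv2.INTER_CUBIC),cv2.COLOR_RGB2BGR))
a=d['frame'][150:260,200:280]; b=d['frame'][180:260,355:465]
A=cv2.resize(a,(400,550),interpolation=3);B=cv2.resize(b,(396,288),interpolation=3)
o=np.zeros((560,800,3),np.uint8);o[:550,:400]=A;o[:288,402:798]=B
up(o,1,'pics/crop1.png')
E
```

```text
[[ 0.    -1.    -0.026]
 [-0.997  0.002 -0.08 ]
 [ 0.08   0.026 -0.996]] [-180.02371408 1049.44365838 -342.59955966] 471.70651429517005
bench [552.9 -30.5  -1.5]
head [ 558.4 -143.7  160.6]
handle_mid [ 559.5 -254.7  148.7]
hend [ 559.4 -344.4  147.3]
jigcap [612.4 209.8 113.9]
rackL [ 496.  -134.4   -1.6]
rackR [ 495.8 -352.7   -2.7]
rackTL [ 655.5 -137.4   13.3]
rackTR [ 657.5 -359.1   -3.1]
post1 [ 608.8 -173.3  126.5]
post2 [ 607.9 -305.   128.6]
hook2 [ 541.9 -304.8  123.7]
wipes [ 577.1 -461.8  125.1]
base [5.474e+02 1.536e+02 5.000e-01]
base2 [535.  255.9  14.6]
tape [783.8  19.9  19.5]
drill [559.  436.  190.1]
barL [611.1 293.4  73.5]
barR [646.4 135.2  85.3]
22 [607.54215964 212.7912171  113.02158352] [612.70442139 218.89687528 119.03576047] [602.07372522 207.22339329 107.28526641]
[606.36807649 213.99215109 119.03576047]Traceback (most recent call last):
  File "<stdin>", line 10, in <module>
numpy._core._exceptions._UFuncOutputCastingError: Cannot cast ufunc 'bitwise_and' output from dtype('int64') to dtype('bool') with casting rule 'same_kind'
```

```bash
for i in 1 2 3 4; do python3 -m jog '[[[1,0.95,0.25],[0,0,0.161],-0.2],[[1,0.95,0.25],[0,0,0.161],-0.2],[[1,0.95,0.25],[0,0,0.161],-0.2],[[1,0.95,0.25],[0,0,0.161],-0.2]]'; done
python3 - <<'E'
from h import *
d=snap('wrist','w1');s=read_state();print(s['joints'],s['position'],s['ee_rot'],s['gripper_width'],s['contact_force'])
print(d['R'].round(3),(-d['R'].T@d['t']).round(1),d['fx'])
d=pickle.load(open('top0.pkl','rb'))
E
```

```text
clock: 0.5
position: [239.7, -512.6, 257.6]
ee_rot: [-0.278, 0.961, -0.001, 0.001]
contact_force: [-0.4, -0.9, 1.0]
gripper_width: 51.1
grasp_force: 0.0
clock: 0.9
position: [339.5, -418.0, 282.1]
ee_rot: [-0.435, 0.9, -0.001, 0.001]
contact_force: [0.6, -0.4, -0.7]
gripper_width: 51.4
grasp_force: 0.0
clock: 1.3
position: [439.4, -323.3, 306.4]
ee_rot: [-0.58, 0.815, -0.0, 0.0]
contact_force: [-1.3, -0.5, -0.9]
gripper_width: 51.4
grasp_force: 0.0
clock: 1.7
position: [539.4, -228.4, 330.6]
ee_rot: [0.708, -0.706, -0.0, -0.0]
contact_force: [-1.0, -0.1, -0.2]
gripper_width: 51.5
grasp_force: 0.0
[-1.26438904e-01  2.65667842e-01  8.03191567e-02 -1.81552418e-04
 -1.38714882e+00  1.26300455e-01] [ 537.74646463 -229.38907057  330.22053451] [-7.07045795e-01  7.07167245e-01  7.27109547e-04 -4.50309745e-04] 51.024646466464915 [-0.50590558  0.10329871  0.37144847]
[[-1.    -0.002  0.   ]
 [-0.002  0.964  0.265]
 [-0.001  0.265 -0.964]] [ 540.3 -295.2  473.4] 415.3999213792896
```

View pics/w1.png

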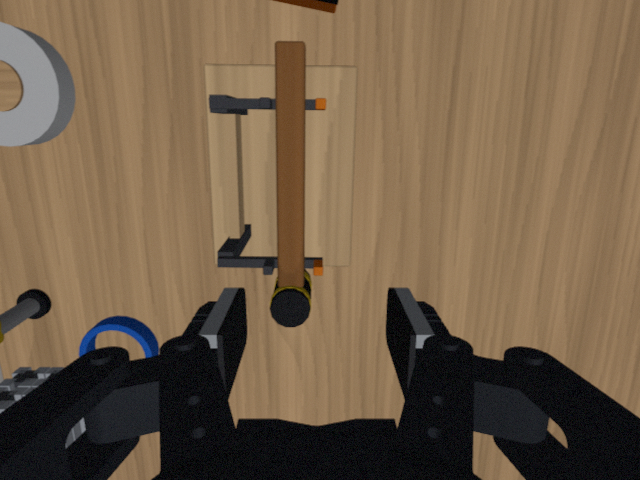

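The wrist view shows the handle running from (290,42) to (291,285), with the head top at (291,308). The hooks are at rows 103 and 265 and their orange upstands at (321,103) and (318,267). The rack is almost parallel to the world axes.

```bash
python3 - <<'E'
from h import *
d=pickle.load(open('w1.pkl','rb'));P=world(d)
for v in (60,130,160,200,230,250):
    r=P[v]; m=(r[:,2]>140)&(np.arange(640)>255)&(np.arange(640)<330); print(v,np.where(m)[0][[0,-1]],r[m].mean(0).round(1),np.ptp(r[m][:,0]).round(1))
def at(u,v,z):
    a=d['R'].T@np.array([(u-d['cx'])/d['fx'],(v-d['cy'])/d['fy'],1]); c=-d['R'].T@d['t']; return (c+a*(z-c[2])/a[2]).round(1)
print('end',at(290,42,150),'headtop c',at(291,308,160),'hook-',at(300,104,130),'hook+',at(312,265,130), 'ups',at(321,103,148),at(318,267,148), P[308,291].round(1))
# jig from the top
d=pickle.load(open('top0.pkl','rb'));f=d['frame']
a=f[160:245,195:280]; cv2.imwrite('pics/c1.png',cv2.cvtColor(cv2.resize(a,(595,595),interpolation=3),cv2.COLOR_RGB2BGR))
E
```

```text
60 [275 304] [ 559.5 -338.   150.1] 21.0
130 [276 304] [ 559.8 -289.   150.1] 20.9
160 [276 304] [ 560.2 -266.6  150.1] 21.5
200 [277 304] [ 560.2 -235.4  149.8] 21.3
230 [269 304] [ 559.9 -213.8  160.9] 31.3
250 [277 303] [ 561.2 -194.2  150.1] 21.3
end [ 559. -350.  150.] headtop c [ 560.5 -147.4  160. ] hook- [ 552.9 -308.5  130. ] hook+ [ 543.5 -174.2  130. ] ups [ 536.5 -308.5  148. ] [ 538.4 -178.8  148. ] [ 560.4 -148.   161.3]
```

```bash
python3 -m jog '[[[0.23,0.08,-0.5],[0,0,0],-0.2],[[0.23,0.08,-1],[0,0,0],-0.2],[[0.23,0.08,-1],[0,0,0],-0.2]]'; python3 -m jog '[[[0,0,-0.4],[0,0,0],-0.2],[[0,0,-0.7],[0,0,0],-0.2],[[0,0,-0.9],[0,0,0],-0.2],[[0,0,-1],[0,0,0],-0.2],[[0,0,-1.0],[0,0,0],-0.2]]' ; python3 -m jog '[[[0,0,-0.1],[0,0,0],-0.2],[[0,0,-0.1],[0,0,0],-0.2],[[0,0,-0.1],[0,0,0],-0.2]]'
python3 - <<'E'
from h import *
d=snap('wrist','w2');s=read_state();print(s['joints'],s['position'],s['ee_rot'],s['gripper_width'],s['contact_force'])
E
```

```text
clock: 2.05
position: [554.8, -221.9, 223.5]
ee_rot: [-0.705, 0.709, 0.007, -0.004]
contact_force: [-0.4, -0.6, -1.3]
gripper_width: 51.1
grasp_force: 0.0
clock: 2.55
position: [559.4, -222.9, 131.4]
ee_rot: [-0.706, 0.708, 0.0, -0.001]
contact_force: [-0.5, 0.2, -0.0]
gripper_width: 50.9
grasp_force: 0.0
clock: 2.85
position: [560.2, -222.0, 122.1]
ee_rot: [-0.707, 0.708, -0.001, 0.0]
contact_force: [0.4, 0.4, -0.2]
gripper_width: 50.9
grasp_force: 0.0
[-1.08653665e-01  4.42497506e-01 -1.95693215e-01  3.05032663e-04
 -9.31203545e-01  1.07418601e-01] [ 560.35109294 -221.94614366  122.14663709] [-7.06734152e-01  7.07478856e-01 -6.22996773e-04  3.43959584e-04] 51.415735185565595 [ 0.46710247 -0.07416931  0.87710991]
```

View pics/w2.png

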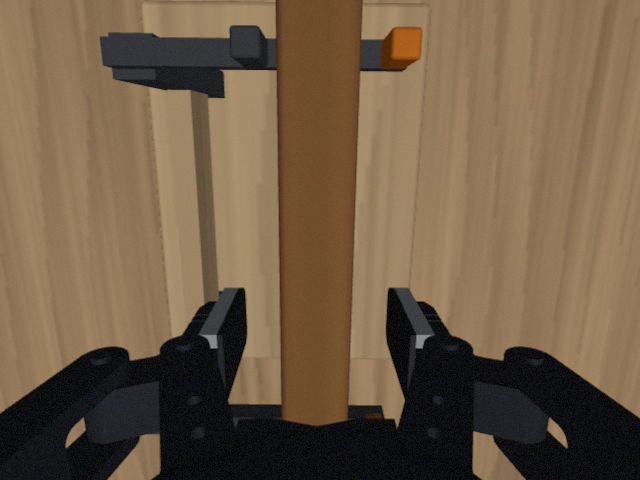

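View pics/c1.png

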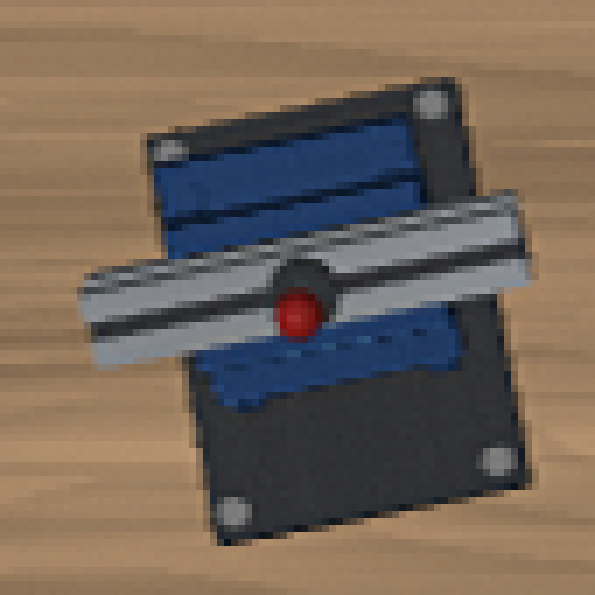

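The handle is centred between the pads: column 317, with the pads at 245 and 388. In the crop the bar slot runs from (90,332) to (525,252), so the jig yaw is about 0.183.

```bash
python3 -m jog '[[[0,0,0],[0,0,0],1],[[0,0,0],[0,0,0],1],[[0,0,0],[0,0,0],1],[[0,0,0],[0,0,0],1],[[0,0,0],[0,0,0],1],[[0,0,0],[0,0,0],1]]'; python3 -m jog '[[[0,0,0.1],[0,0,0],1],[[0,0,0.2],[0,0,0],1],[[0,0,0.4],[0,0,0],1],[[0,0,0.7],[0,0,0],1],[[0,0,1],[0,0,0],1],[[0,0,1],[0,0,0],1],[[0,0,1],[0,0,0],1]]'
python3 - <<'E'
from h import *
s=read_state();print(s['position'],s['wrist_torque'],s['contact_force'],s['gripper_width'],s['grasp_force'])
for n in('top0','side0'):
    d=pickle.load(open(n+'.pkl','rb'));P=world(d);f=d['frame'].astype(int)
    m=(f[...,0]>90)&(f[...,1]<60)&(f[...,2]<60)&(np.abs(P[...,0]-610)<40)&(np.abs(P[...,1]-212)<40)
    v,u=np.where(m); print(n,m.sum(),u.min(),u.max(),v.min(),v.max(),u.mean(),v.mean(),P[m].mean(0))
    c=-d['R'].T@d['t'];a=d['R'].T@np.array([(u.mean()-d['cx'])/d['fx'],(v.mean()-d['cy'])/d['fy'],1]);a/=np.linalg.norm(a)
    if n=='top0':c0,a0=c,a
A=np.array([a0,-a]).T;t=np.linalg.lstsq(A,c-c0,rcond=None)[0];print('tri',c0+a0*t[0],c+a*t[1])
E
```

```text
clock: 3.5
position: [560.3, -221.8, 121.9]
ee_rot: [-0.707, 0.707, -0.001, 0.0]
contact_force: [-0.1, 0.9, 3.8]
gripper_width: 21.0
grasp_force: 59.6
clock: 4.2
position: [559.7, -221.6, 221.7]
ee_rot: [-0.707, 0.708, -0.0, 0.001]
contact_force: [-0.1, -1.4, -3.6]
gripper_width: 21.2
grasp_force: 59.0
[ 559.66146278 -221.56810943  221.67352056] [-0.00658895  0.08554845 -0.01705042] [-0.09750822 -1.43258411 -3.56928843] 21.238590748357705 59.01684522628784
top0 27 234 239 202 207 236.77777777777777 204.7037037037037 [608.47579894 213.64585635 110.50140004]
side0 52 243 251 282 289 247.17307692307693 285.8076923076923 [604.44608762 216.87223413 110.5789878 ]
tri [608.90076716 214.14846034 107.8552255 ] [606.57759884 213.26578728 107.31691734]
```

```bash
for i in 1 2 3 4; do python3 -m jog '[[[0,0.33,0.15],[0,0,0],1],[[-0.02,0.67,0.15],[0,0,0],1],[[-0.02,1,0.15],[0,0,0],1]]'|head -2; done; python3 -m jog '[[[0,0,0],[0,0,0],1],[[0,0,0],[0,0,0],1]]'
python3 - <<'E'
from h import *
d=snap('wrist','w3');s=read_state();print(s['joints'],s['position'],s['ee_rot'],s['gripper_width'],s['contact_force'])
snap('side','s3')
E
```

```text
clock: 4.5
position: [556.6, -120.8, 234.7]
clock: 4.8
position: [554.7, -20.5, 249.8]
clock: 5.1
position: [552.7, 79.4, 264.8]
clock: 5.4
position: [550.8, 179.4, 279.8]
clock: 5.6
position: [550.9, 178.5, 279.3]
ee_rot: [0.707, -0.707, -0.001, 0.002]
contact_force: [-0.2, -0.3, -2.0]
gripper_width: 21.0
grasp_force: 59.0
[ 5.91435303e-01  2.78524194e-01 -2.55986431e-02 -3.68991400e-04
 -1.27026869e+00 -5.92349134e-01] [551.15120872 177.80226788 279.66500079] [-7.06743605e-01  7.07467465e-01  5.18520619e-04 -1.73018078e-03] 21.498686039500214 [-0.57483499  0.04164967 -1.97322561]
```

View pics/w3.png

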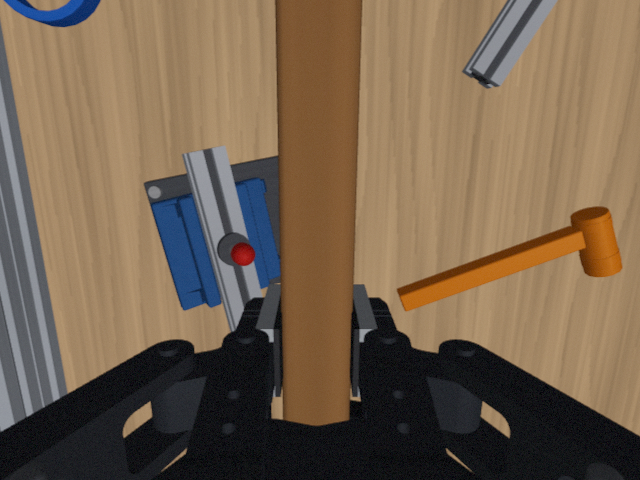

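The red cap is at (243,254) and the dark collar at (235,248). The bar runs from (205,150) down to about (245,325), beside the held handle.

```bash
cat >> h.py <<'E'
def pin(n,guess=(607,213),zmin=60):
    d=pickle.load(open(n+'.pkl','rb'));P=world(d);f=d['frame'].astype(int)
    m=(f[...,0]>80)&(f[...,1]<60)&(f[...,2]<60)&(f[...,0]>2*f[...,1])&(abs(P[...,0]-guess[0])<30)&(abs(P[...,1]-guess[1])<30)&(P[...,2]>zmin)
    q=P[m]; from scipy.optimize import least_squares
    ax=lambda y:np.array([-np.sin(.5)*np.cos(y),-np.sin(.5)*np.sin(y),np.cos(.5)])
    c=-d['R'].T@d['t'];v,u=np.where(m)
    a=d['R'].T@np.array([(u.mean()-d['cx'])/d['fx'],(v.mean()-d['cy'])/d['fy'],1]);a/=np.linalg.norm(a)
    print(n,m.sum(),'u',u.min(),u.max(),'v',v.min(),v.max(),'mean',q.mean(0).round(1),'zmax',q[:,2].max().round(1))
    return d,P,q,c,a,m
E
python3 - <<'E'
from h import *
d,P,q,c,a,m=pin('w3')
# closest point of axial position; ray at given depth of cap centre
for z in (106,108,110): print(z,(c+a*(z-c[2])/a[2]).round(1))
d2,P2,q2,c2,a2,_=pin('s3')
t=np.linalg.lstsq(np.array([a,-a2]).T,c2-c,rcond=None)[0];print('tri',(c+a*t[0]).round(1),(c2+a2*t[1]).round(1))
# bar top plane: z between; pixels in the bar
v,u=np.mgrid[:480,:640]
B=(u>185)&(u<262)&(v>155)&(v<300)&(P[...,2]>66)&(P[...,2]<110)&~m&(np.hypot(u-238,v-250)>24)
b=P[B];
# robust plane w/ normal near (-.47,-.09,.88)
best=0
rng=np.random.default_rng(0)
for _ in range(500):
    s=b[rng.choice(len(b),3,0)];n=np.cross(s[1]-s[0],s[2]-s[0]);n/=np.linalg.norm(n)+1e-9;n*=np.sign(n[2])
    k=(abs((b-s[0])@n)<1)
    if k.sum()>best: best=k.sum();K=k
s=b[K];cc=s.mean(0);n=np.linalg.svd(s-cc,full_matrices=False)[2][2];n*=np.sign(n[2]);print('bar',len(b),best,cc.round(1),n.round(3),'tilt',np.arccos(n[2]),'yaw',np.arctan2(-n[1],-n[0]))
# bar edges
L=[]
for r in range(160,310,10):
    k=np.where((abs((P[r]-cc)@n)<2)&(np.arange(640)<270))[0]
    if len(k)>5: x=P[r,k];L.append((r,k[0],k[-1],x[0].round(1),x[-1].round(1)))
for l in L: print(*l)
E
```

```text
w3 420 u 231 254 v 243 265 mean [608.6 211.1 112.4] zmax 117.5
106 [609.7 213.2 106. ]
108 [609.3 212.5 108. ]
110 [609.  211.9 110. ]
s3 55 u 243 251 v 282 290 mean [604.3 217.  109.7] zmax 115.7
tri [609.7 213.1 106.1] [607.1 212.3 105.4]
bar 6837 2292 [628.4 189.4  82.2] [-0.482 -0.093  0.871] tilt 0.5127120026061276 yaw 0.19158496568890818
160 191 228 [650.  140.7  88.2] [623.3 141.8  75.6]
170 194 231 [648.2 148.5  88.5] [621.4 150.   74.9]
180 196 233 [647.3 156.6  88.2] [620.2 158.4  74.7]
190 199 236 [645.6 164.7  87.9] [618.3 166.9  73.9]
200 202 238 [643.7 172.9  87.8] [616.9 175.3  74.6]
210 205 241 [641.8 181.1  88.1] [614.7 183.9  74.9]
220 207 243 [640.8 189.5  88.1] [613.5 192.7  74.6]
230 210 246 [639.2 198.4  86.9] [611.4 201.6  74.2]
240 213 220 [636.9 206.7  88. ] [631.2 206.8  87.8]
270 221 256 [631.7 233.   88.6] [604.2 238.6  73.4]
280 224 258 [629.5 241.9  89.2] [602.8 248.1  73.5]
290 226 260 [628.6 251.5  88.1] [601.  256.8  75.6]
300 229 241 [626.3 260.3  89.3] [617.  263.1  83.2]
```

```bash
python3 - <<'E'
from h import *
from scipy.spatial.transform import Rotation as Ro
d=pickle.load(open('w3.pkl','rb'));P=world(d)
q=np.array([np.median(P[r,300:335],0) for r in range(20,270,25)]);print(q.round(1).tolist());print(np.polyfit(q[:,1],q[:,2],1))
Rm=Ro.from_euler('z',.188)*Ro.from_euler('y',-.5);print('rotvec/120deg',Rm.as_rotvec()/np.radians(120))
ax=Rm.apply([0,0,1]);jy=Rm.apply([0,1,0]);print(ax,jy)
top=np.array([605.4,211.8,113.5])
for h in(100,50,10,0): print(h,(top+(27+h)*ax-75*jy).round(1))
E
```

```text
[[551.6, 87.2, 307.6], [551.6, 93.0, 307.7], [551.6, 98.9, 307.6], [551.5, 105.0, 307.4], [551.5, 111.3, 307.4], [551.5, 117.8, 307.4], [551.5, 124.5, 307.6], [551.5, 131.4, 307.5], [551.5, 138.6, 307.4], [551.5, 146.0, 307.4]]
[-2.58022981e-03  3.07812087e+02]
rotvec/120deg [ 0.02244029 -0.23802295  0.0878833 ]
[-0.47097806 -0.089602    0.87758256] [-1.86894510e-01  9.82379989e-01 -6.93889390e-18]
100 [559.6 126.7 225. ]
50 [583.2 131.2 181.1]
10 [602.  134.8 146. ]
0 [606.7 135.7 137.2]
```

```bash
python3 -m jog '[[[0.05,-0.1,-0.1],[0.0045,-0.0476,0.0176],1],[[0.1,-0.2,-0.3],[0.009,-0.0952,0.0352],1],[[0.15,-0.3,-0.5],[0.0135,-0.143,0.0527],1],[[0.2,-0.4,-0.7],[0.018,-0.19,0.0703],1],[[0.25,-0.45,-0.85],[0.0224,-0.238,0.0879],1],[[0.32,-0.47,-0.985],[0.0224,-0.238,0.0879],1],[[0.32,-0.47,-0.985],[0.0224,-0.238,0.0879],1],[[0.32,-0.47,-0.985],[0.0224,-0.238,0.0879],1]]'
python3 - <<'E'
from h import *
from scipy.spatial.transform import Rotation as Ro
d=snap('side','s4');s=read_state();print(s['position'],s['contact_force'],s['wrist_torque'],s['joints'])
R=Ro.from_quat(s['ee_rot']).as_matrix();print(R.round(3))
d2=snap('top','t4')
a=d['frame'][200:350,140:340]; A=cv2.resize(a,(560,420),interpolation=3);cv2.imwrite('pics/s4c.png',cv2.cvtColor(A,4))
E
```

```text
clock: 6.5
position: [584.2, 129.5, 183.0]
ee_rot: [0.745, -0.619, 0.158, -0.19]
contact_force: [0.8, 0.5, -1.5]
gripper_width: 21.0
grasp_force: 59.4
[585.19595888 130.82633571 184.34481997] [-0.18732623  0.46891227 -1.70806658] [-1.95600773e-01  1.21903451e+00  9.25997152e-05] [ 0.49746451  0.17900887 -0.73857625  0.71674186 -0.2258996  -0.98060438]
[[ 0.184 -0.862  0.473]
 [-0.983 -0.161  0.089]
 [-0.001 -0.481 -0.877]]
```

View pics/s4c.png

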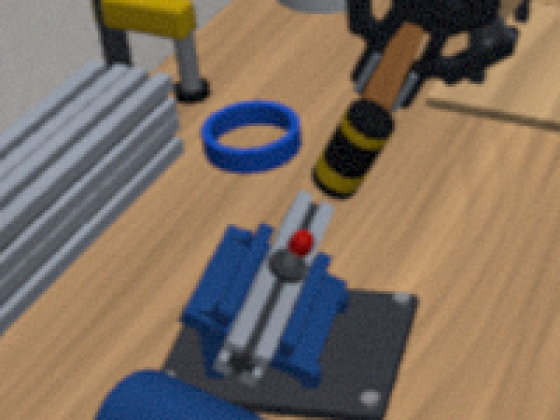

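The mallet head is tilted with the pin and hangs above it in line (head at (350,150), red cap at (302,242)), handle along the bar. Joint 5 is at -0.226, close to its -0.16 limit, so I'll fit a small kinematic model and check the path before moving down.

```bash
cat > kin.py <<'E'
import numpy as np
from scipy.optimize import least_squares
from scipy.spatial.transform import Rotation as Ro
E=lambda a,t:Ro.from_euler(a,t)
D=[([-1.09139,.38546,.00677,0,-1.19402,-.25858],[136.8,-609.3,230.3]),([-.12644,.26567,.08032,0,-1.38715,.1263],[537.7,-229.4,330.2]),
([-.10865,.4425,-.19569,0,-.9312,.10742],[560.35,-221.95,122.1]),([.59144,.27852,-.0256,0,-1.27027,-.59235],[551.1,177.8,279.7]),([.49746,.17901,-.73858,.71674,-.2259,-.9806],[585.2,130.8,184.3])]
def fk(p,j,s4):
    h0,L1,L2,d1,d2,Lt,e,a1=p
    R=E('z',j[0]);x=R.apply([a1,d1,h0]);R=R*E('y',j[1]);x=x+R.apply([0,0,L1]);R=R*E('y',-j[2]);x=x+R.apply([L2,0,e]);R=R*E('x',s4*j[3])*E('y',-j[4]);x=x+R.apply([Lt,d2,0])
    return x,R
def fit(s4):
    r=lambda p:np.concatenate([fk(p,j,s4)[0]-x for j,x in D]+[(p-[300,450,400,-100,-60,250,0,0])*.003])
    return least_squares(r,[300,450,400,-100,-60,250,0,0])
E
python3 - <<'E'
from kin import *
tz=np.array([.473,.089,-.877])
for s in(1,-1):
    f=fit(s);print(s,f.cost,f.x.round(1),fk(f.x,D[-1][0],s)[1].apply([1,0,0]).round(3))
E
```

```text
1 1.1384330819304433 [ 136.   550.   421.5 -336.8  177.   265.9    7.2    2.6] [ 0.332  0.348 -0.877]
-1 0.26716412573983855 [ 1.605e+02  5.651e+02  4.217e+02 -2.000e-01 -1.596e+02  2.979e+02
  0.000e+00  0.000e+00] [ 0.473  0.089 -0.877]
```

```bash
python3 - <<'E'
from kin import *
p=fit(-1).x
Rm0=E('z',.188)*E('y',-.5);ax=Rm0.apply([0,0,1]);top=np.array([605.4,211.8,113.5])
def ik(x,q0):
    r=lambda q:np.concatenate([(fk(p,q,-1)[0]-x)/100,fk(p,q,-1)[1].apply([1,0,0])+ax])
    return least_squares(r,q0,bounds=([-3.1,-1.2,-1.07,-3.16,-2.99],[3.1,2.06,1.41,2.05,-.02]))
for phi in(0,.4,.8,1.2,-.4,-.8,-1.2,-1.6,np.pi):
    jy=(Rm0*E('z',phi)).apply([0,1,0]);out=[]
    q=np.array([.5,.18,-.74,.7,-.23])
    for h in(50,20,0,-16):
        s=ik(top+(27+h)*ax-75*jy,q);q=s.x;out.append((h,q.round(2).tolist(),round(s.cost,6)))
    print(phi,*out,sep='\n  ')
E
```

```text
0
  (50, [0.49, 0.18, -0.75, 0.74, -0.21], np.float64(0.0))
  (20, [0.23, 0.23, -0.84, 1.58, -0.02], np.float64(2e-06))
  (0, [0.22, 0.27, -0.83, 1.6, -0.02], np.float64(0.000336))
  (-16, [0.21, 0.3, -0.81, 1.63, -0.02], np.float64(0.000971))
0.4
  (50, [0.53, 0.21, -0.63, 0.57, -0.3], np.float64(0.0))
  (20, [0.48, 0.26, -0.68, 0.76, -0.2], np.float64(0.0))
  (0, [0.37, 0.29, -0.75, 1.15, -0.09], np.float64(0.0))
  (-16, [0.23, 0.32, -0.76, 1.61, -0.02], np.float64(5e-05))
0.8
  (50, [0.55, 0.23, -0.55, 0.51, -0.36], np.float64(0.0))
  (20, [0.53, 0.28, -0.58, 0.61, -0.28], np.float64(0.0))
  (0, [0.5, 0.32, -0.61, 0.74, -0.22], np.float64(0.0))
  (-16, [0.45, 0.34, -0.65, 0.92, -0.16], np.float64(0.0))
1.2
  (50, [0.59, 0.25, -0.5, 0.51, -0.4], np.float64(0.0))
  (20, [0.57, 0.3, -0.53, 0.59, -0.33], np.float64(0.0))
  (0, [0.55, 0.33, -0.55, 0.67, -0.27], np.float64(0.0))
  (-16, [0.52, 0.36, -0.57, 0.77, -0.23], np.float64(0.0))
-0.4
  (50, [0.36, 0.15, -0.9, 1.28, -0.08], np.float64(0.0))
  (20, [0.22, 0.22, -0.89, 1.67, -0.02], np.float64(0.000548))
  (0, [0.19, 0.26, -0.87, 1
[... 409 characters left out ...]
4(0.00022))
  (20, [0.19, 0.21, -0.93, 2.05, -0.03], np.float64(0.0017))
  (0, [0.2, 0.25, -0.91, 2.05, -0.05], np.float64(0.003396))
  (-16, [0.2, 0.29, -0.9, 2.05, -0.06], np.float64(0.005073))
-1.6
  (50, [0.25, 0.14, -0.96, 2.05, -0.04], np.float64(6.8e-05))
  (20, [0.26, 0.21, -0.93, 2.05, -0.06], np.float64(0.001278))
  (0, [0.27, 0.26, -0.92, 2.05, -0.08], np.float64(0.002796))
  (-16, [0.27, 0.29, -0.9, 2.05, -0.09], np.float64(0.004341))
3.141592653589793
  (50, [0.73, 0.23, -0.73, 0.97, -0.31], np.float64(0.0))
  (20, [0.63, 0.27, -0.77, 1.26, -0.22], np.float64(0.0))
  (0, [0.54, 0.31, -0.78, 1.53, -0.17], np.float64(0.0))
  (-16, [0.46, 0.34, -0.78, 1.77, -0.13], np.float64(0.0))
```

```bash
python3 - <<'E'
from kin import *
p=fit(-1).x
Rm0=E('z',.188)*E('y',-.5);ax=Rm0.apply([0,0,1]);top=np.array([605.4,211.8,113.5])
def ik(x,q0):
    r=lambda q:np.concatenate([(fk(p,q,-1)[0]-x)/100,fk(p,q,-1)[1].apply([1,0,0])+ax])
    return least_squares(r,q0,bounds=([-3.1,-1.2,-1.07,-3.16,-2.99],[3.1,2.06,1.41,2.05,-.02]))
for phi in(1.2,1.4,1.6,1.8,2.0,2.3,2.6):
    jy=(Rm0*E('z',phi)).apply([0,1,0]);out=[]
    q=np.array([.55,.18,-.64,.6,-.3])
    for h in(60,30,0,-10,-20):
        s=ik(top+(27+h)*ax-75*jy,q);q=s.x;out.append((h,q.round(2).tolist(),round(s.cost,5)))
    print(phi,*out)
E
```

```text
1.2 (60, [0.6, 0.24, -0.49, 0.49, -0.42], np.float64(0.0)) (30, [0.58, 0.28, -0.52, 0.56, -0.35], np.float64(0.0)) (0, [0.55, 0.33, -0.55, 0.67, -0.27], np.float64(0.0)) (-10, [0.53, 0.35, -0.56, 0.73, -0.25], np.float64(0.0)) (-20, [0.51, 0.37, -0.58, 0.8, -0.21], np.float64(0.0))
1.4 (60, [0.62, 0.24, -0.48, 0.5, -0.43], np.float64(0.0)) (30, [0.6, 0.29, -0.51, 0.57, -0.36], np.float64(0.0)) (0, [0.57, 0.34, -0.53, 0.67, -0.29], np.float64(0.0)) (-10, [0.55, 0.36, -0.55, 0.73, -0.26], np.float64(0.0)) (-20, [0.54, 0.37, -0.56, 0.79, -0.23], np.float64(0.0))
1.6 (60, [0.64, 0.25, -0.48, 0.52, -0.44], np.float64(0.0)) (30, [0.62, 0.3, -0.5, 0.59, -0.37], np.float64(0.0)) (0, [0.59, 0.34, -0.53, 0.7, -0.3], np.float64(0.0)) (-10, [0.57, 0.36, -0.54, 0.75, -0.27], np.float64(0.0)) (-20, [0.56, 0.38, -0.56, 0.81, -0.24], np.float64(0.0))
1.8 (60, [0.67, 0.25, -0.49, 0.54, -0.44], np.float64(0.0)) (30, [0.64, 0.3, -0.51, 0.62, -0.37], np.float64(0.0)) (0, [0.61, 0.35, -0.54, 0.73, -0.3], np.float64(0.0)) (-10, [0.59, 0.36, -0.55, 0.79, -0.27], np.float64(0.0)) (-20, [0.58, 0.38, -0.56, 0
[... 178 characters left out ...]
9], np.float64(0.0)) (-10, [0.61, 0.36, -0.57, 0.84, -0.26], np.float64(0.0)) (-20, [0.59, 0.38, -0.58, 0.92, -0.24], np.float64(0.0))
2.3 (60, [0.72, 0.25, -0.54, 0.64, -0.42], np.float64(0.0)) (30, [0.69, 0.29, -0.57, 0.74, -0.35], np.float64(0.0)) (0, [0.64, 0.34, -0.6, 0.89, -0.27], np.float64(0.0)) (-10, [0.62, 0.36, -0.61, 0.97, -0.24], np.float64(0.0)) (-20, [0.59, 0.37, -0.63, 1.07, -0.22], np.float64(0.0))
2.6 (60, [0.75, 0.24, -0.59, 0.71, -0.4], np.float64(0.0)) (30, [0.7, 0.28, -0.62, 0.84, -0.32], np.float64(0.0)) (0, [0.64, 0.33, -0.66, 1.06, -0.24], np.float64(0.0)) (-10, [0.6, 0.35, -0.67, 1.17, -0.21], np.float64(0.0)) (-20, [0.57, 0.36, -0.69, 1.29, -0.19], np.float64(0.0))
```

```bash
python3 - <<'E'
from kin import *
from bench import read_state
s=read_state();x=s['position'];print(x)
Rm0=E('z',.188)*E('y',-.5);ax=Rm0.apply([0,0,1]);top=np.array([605.4,211.8,113.5])
cur=Ro.from_quat(s['ee_rot']);
tgt0=Rm0*Ro.from_quat([-.7071,.7071,0,0])
print('err now',((tgt0*cur.inv()).as_rotvec()).round(4))
for phi,h in((0.47,80),(0.93,90),(1.4,90),(1.4,50)):
    jy=(Rm0*E('z',phi)).apply([0,1,0]); X=top+(27+h)*ax-75*jy
    print(phi,h,X.round(1),((X-x)/100).round(3),(ax*phi/np.radians(120)).round(4))
E
```

```text
[585.58003822 131.54894689 184.92727806]
err now [-0.0022  0.003   0.0024]
0.47 80 [596.8 142.1 223.7] [0.112 0.105 0.388] [-0.1057 -0.0201  0.1969]
0.93 90 [610.5 167.1 245. ] [0.249 0.356 0.601] [-0.2091 -0.0398  0.3897]
1.4 90 [616.4 200.9 251.6] [0.308 0.694 0.667] [-0.3148 -0.0599  0.5866]
1.4 50 [635.2 204.5 216.5] [0.497 0.73  0.316] [-0.3148 -0.0599  0.5866]
```

```bash
python3 -m jog '[[[0.04,0.03,0.15],[0,0,0],1],[[0.06,0.05,0.3],[-0.035,-0.0067,0.0657],1],[[0.09,0.08,0.35],[-0.07,-0.0134,0.131],1],[[0.11,0.1,0.39],[-0.1057,-0.0201,0.1969],1],[[0.16,0.19,0.46],[-0.14,-0.0267,0.261],1],[[0.21,0.27,0.53],[-0.175,-0.0333,0.326],1],[[0.25,0.36,0.6],[-0.2091,-0.0398,0.3897],1],[[0.27,0.47,0.62],[-0.244,-0.0465,0.455],1],[[0.29,0.58,0.65],[-0.28,-0.0533,0.521],1],[[0.31,0.69,0.67],[-0.3148,-0.0599,0.5866],1],[[0.4,0.71,0.49],[-0.3148,-0.0599,0.5866],1],[[0.49,0.73,0.31],[-0.3148,-0.0599,0.5866],1],[[0.5,0.73,0.31],[-0.3148,-0.0599,0.5866],1],[[0.5,0.73,0.31],[-0.3148,-0.0599,0.5866],1]]'
python3 - <<'E'
from kin import *
from h import *
d=snap('side','s5');d2=snap('wrist','w5');s=read_state();x=s['position'];print(x,s['joints'].round(3),s['wrist_torque'])
Rm0=E('z',.188)*E('y',-.5)*E('z',1.4);cur=Ro.from_quat(s['ee_rot'])
tgt=Rm0*Ro.from_quat([-.7071,.7071,0,0]);print('err',((tgt*cur.inv()).as_rotvec()).round(4))
A=cv2.resize(d['frame'][190:340,160:310],(400,400),interpolation=3);B=cv2.resize(d2['frame'],(400,300))
o=np.zeros((400,800,3),np.uint8);o[:,:400]=A;o[:300,400:]=B;cv2.imwrite('pics/s5c.png',cv2.cvtColor(o,4))
E
```

```text
clock: 8.0
position: [634.5, 204.9, 214.8]
ee_rot: [0.969, 0.008, 0.244, -0.045]
contact_force: [0.1, -0.7, -1.6]
gripper_width: 21.1
grasp_force: 59.4
[634.47983721 204.9437503  215.7731751 ] [ 0.612  0.257 -0.498  0.529 -0.401  0.528] [-0.19287305  1.20200352  0.0157465 ]
err [-0.0024  0.0023  0.0009]
```

View pics/s5c.png

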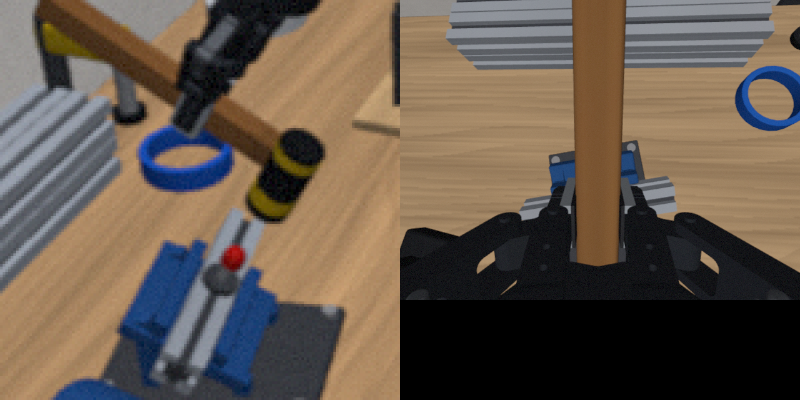

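The side crop shows the head at (285,175), in line above the red cap at (233,258). I'll check the head axis against the depth data.

```bash
python3 - <<'E'
from kin import *
from h import *
Rm0=E('z',.188)*E('y',-.5)*E('z',1.4);ax=Rm0.apply([0,0,1]);x=np.array([634.5,204.9,215.5])
O=x+18*ax+75*Rm0.apply([0,1,0]);print('O',O.round(1))
snap('top','t5')
for n in('s5','t5'):
    d=pickle.load(open(n+'.pkl','rb'));P=world(d);q=Rm0.inv().apply((P-O).reshape(-1,3))
    k=(abs(q[:,2]+12)<40)&(np.hypot(q[:,0],q[:,1])<30)&(q[:,1]>-14);q=q[k]
    print(n,k.sum(),'z',np.percentile(q[:,2],[1,99]).round(1))
    b=q[(q[:,2]<-12)&(q[:,2]>-44)]if n=='s5' else q[(q[:,2]<-12)]
    if len(b)>10:
        r=lambda c:np.hypot(b[:,0]-c[0],b[:,1]-c[1])-17
        f=least_squares(r,[0,0],loss='soft_l1');print(len(b),f.x.round(1),np.std(f.fun).round(1))
    print('topface',q[q[:,2]>16].mean(0).round(1),(q[:,2]>16).sum())
E
```

```text
O [559.9 203.7 195.9]
s5 644 z [-43.7  20.7]
243 [-0.3  1.8] 1.0
topface [ 2.7  2.2 19. ] 173Traceback (most recent call last):
  File "<stdin>", line 9, in <module>
    return _quantile_unchecked(
        a, q, axis, out, overwrite_input, method, keepdims, weights)
    return _ureduce(a,
                    func=_quantile_ureduce_func,
    ...<5 lines>...
                    overwrite_input=overwrite_input,
                    method=method)
    r = func(a, **kwargs)
    result = _quantile(arr,
                       quantiles=q,
    ...<2 lines>...
                       out=out,
                       weights=wgt)
    slices_having_nans = np.isnan(arr[-1, ...])
                                  ~~~^^^^^^^^^
IndexError: index -1 is out of bounds for axis 0 with size 0
```

```bash
python3 -m jog '[[[0.05,0.01,-0.1],[0,0,0],1],[[0.12,0.023,-0.23],[0,0,0],1],[[0.18,0.034,-0.34],[0,0,0],1],[[0.205,0.039,-0.382],[0,0,0],1],[[0.205,0.039,-0.382],[0,0,0],1],[[0.205,0.039,-0.382],[0,0,0],1]]'
python3 -m jog '[[[0.0141,0.0027,-0.0263],[0,0,0],1],[[0.0141,0.0027,-0.0263],[0,0,0],1],[[0.0141,0.0027,-0.0263],[0,0,0],1]]'
python3 - <<'E'
from h import *
s=read_state();print(s['position'],s['joints'].round(3),s['contact_force'],s['wrist_torque'])
snap('side','s6'); pin('s6')
E
```

```text
clock: 8.75
position: [654.6, 208.1, 176.0]
ee_rot: [0.969, 0.008, 0.244, -0.044]
contact_force: [-0.8, 0.5, -1.8]
gripper_width: 21.0
grasp_force: 59.6
clock: 9.05
position: [655.8, 208.4, 173.3]
ee_rot: [0.969, 0.008, 0.244, -0.044]
contact_force: [0.4, -0.4, -2.0]
gripper_width: 21.3
grasp_force: 59.6
[655.80011416 208.42786247 173.31303734] [ 0.568  0.334 -0.543  0.684 -0.285  0.399] [ 0.44746261 -0.38115824 -1.98400873] [-0.20070079  1.27018273  0.0523148 ]
s6 19 u 243 249 v 286 290 mean [606.8 220.8 106.4] zmax 111.0
```

```bash
python3 -m jog '[[[0.0094,0.0018,-0.0176],[0,0,0],1],[[0.0094,0.0018,-0.0176],[0,0,0],1]]' | sed -n '2p;4p'
python3 -m jog '[[[0.0094,0.0018,-0.0176],[0,0,0],1],[[0.0094,0.0018,-0.0176],[0,0,0],1]]'| sed -n '2p;4p'
python3 - <<'E'
from h import *
s=read_state();print(s['position'],s['contact_force'],s['wrist_torque'])
E
```

```text
position: [657.0, 208.7, 171.9]
contact_force: [-1.5, -0.2, 1.6]
position: [658.0, 208.9, 170.0]
contact_force: [-2.3, 0.3, 2.0]
[657.99486022 208.88127364 169.95808635] [-2.28982626  0.26186366  1.99726593] [-0.25749254  1.354098   -0.01705572]
```

```bash
python3 -m jog '[[[0.0071,0.0013,-0.0132],[0,0,0],1]]' | sed -n '2p;4p'
python3 -m jog '[[[-0.07,-0.013,0.13],[0,0,0],1],[[-0.24,-0.045,0.44],[0,0,0],1],[[-0.33,-0.063,0.615],[0,0,0],1],[[-0.33,-0.063,0.615],[0,0,0],1],[[-0.33,-0.063,0.615],[0,0,0],1]]'| sed -n '2p;4p'
python3 - <<'E'
from h import *
s=read_state();print(s['position'],s['contact_force'],s['wrist_torque'],s['joints'].round(3))
snap('side','s7'); snap('wrist','w7'); snap('top','t7')
for n in('s3','s7','top0','t7'): pin(n,zmin=80)
E
```

```text
position: [658.7, 209.0, 168.8]
contact_force: [-2.0, -1.4, 3.2]
position: [625.1, 202.4, 228.7]
contact_force: [-0.3, -0.4, -3.4]
[625.11641015 202.44634726 228.65037669] [-0.33532235 -0.44663076 -3.4180126 ] [-0.25439911  1.27123234  0.01609209] [ 0.624  0.23  -0.488  0.494 -0.441  0.557]
s3 55 u 243 251 v 282 290 mean [604.3 217.  109.7] zmax 115.7
s7 59 u 242 250 v 283 292 mean [607.1 217.6 105.7] zmax 111.5
top0 28 u 235 240 v 202 207 mean [608.4 212.1 112.8] zmax 119.0h.py:15: RuntimeWarning: Mean of empty slice.
  a=d['R'].T@np.array([(u.mean()-d['cx'])/d['fx'],(v.mean()-d['cy'])/d['fy'],1]);a/=np.linalg.norm(a)
  ret = ret.dtype.type(ret / rcount)
Traceback (most recent call last):
  File "h.py", line 16, in pin
    print(n,m.sum(),'u',u.min(),u.max(),'v',v.min(),v.max(),'mean',q.mean(0).round(1),'zmax',q[:,2].max().round(1))
                        ~~~~~^^
ValueError: zero-size array to reduction operation minimum which has no identity
```

The tap drove the pin about 4.5 mm, leaving about 12 mm to home. Next is a brisk blow aimed about 9 mm in.

```bash
python3 -m jog '[[[0.0565,0.0108,-0.105],[0,0,0],1],[[0.198,0.0376,-0.3686],[0,0,0],1],[[0.372,0.0708,-0.693],[0,0,0],1],[[0.372,0.0708,-0.693],[0,0,0],1]]'
python3 - <<'E'
from h import *
from kin import *
s=read_state();print(s['position'],s['contact_force'],s['wrist_torque'],s['joints'].round(3))
print('axis',s['position']@(E('z',.188)*E('y',-.5)).apply([0,0,1]))
Rm0=E('z',.188)*E('y',-.5)*E('z',1.4);tgt=Rm0*Ro.from_quat([-.7071,.7071,0,0]);print('err',((tgt*Ro.from_quat(s['ee_rot']).inv()).as_rotvec()).round(4))
E
```

```text
clock: 10.65
position: [661.7, 207.7, 153.4]
ee_rot: [0.97, 0.008, 0.239, -0.041]
contact_force: [-0.8, -1.7, -3.0]
gripper_width: 21.3
grasp_force: 59.9
[661.73076873 207.70944777 153.35131785] [-0.78876753 -1.73028301 -3.04647434] [-0.40885811  1.35215274 -0.10882123] [ 0.544  0.365 -0.566  0.769 -0.243  0.329]
axis -195.69341029526908
err [ 0.0052 -0.0089  0.0015]
```

```bash
python3 -m jog '[[[0,0,0],[0,0,0],1]]'
python3 - <<'E'
from h import *
snap('side','s8');snap('wrist','w8')
s=read_state();print(s['position'],s['contact_force'],s['wrist_torque'])
try: pin('s8',zmin=70)
except Exception as e: print(e)
E
```

```text
clock: 10.75
position: [662.2, 208.3, 157.8]
ee_rot: [0.969, 0.007, 0.242, -0.043]
contact_force: [0.1, -0.6, -1.0]
gripper_width: 20.9
grasp_force: 59.9
[662.75818482 209.66499327 160.79971576] [-0.21529917  0.19723888 -1.73609509] [-0.20181581  1.15158541  0.05729183]
s8 39 u 239 246 v 289 296 mean [614.8 220.9  92.5] zmax 102.6
```

```bash
python3 -m jog '[[[-0.1,-0.019,0.18],[0,0,0],1],[[-0.2,-0.038,0.38],[0,0,0],1],[[-0.3,-0.057,0.56],[0,0,0],1],[[-0.3,-0.057,0.56],[0,0,0],1],[[-0.3,-0.057,0.56],[0,0,0],1]]'|sed -n 2,4p
python3 - <<'E'
from h import *
from kin import *
d=snap('side','s9');d2=snap('wrist','w9')
s=read_state();print(s['position'],s['contact_force'],s['wrist_torque'])
pin('s9',zmin=70)
Rm0=E('z',.188)*E('y',-.5)*E('z',1.4);ax=Rm0.apply([0,0,1]);x=s['position']
O=x+18*ax+75*Rm0.apply([0,1,0])
P=world(d);q=Rm0.inv().apply((P-O).reshape(-1,3));k=(abs(q[:,2]+12)<40)&(np.hypot(q[:,0],q[:,1])<30)&(q[:,1]>-14);q=q[k]
b=q[(q[:,2]<-12)&(q[:,2]>-44)];r=lambda c:np.hypot(b[:,0]-c[0]-c[2]*(b[:,2]+28),b[:,1]-c[1]-c[3]*(b[:,2]+28))-17
print(np.percentile(q[:,2],[1,99]),least_squares(r,[0,0,0,0],loss='soft_l1').x.round(3))
P=world(d2)
m=(P[...,2]>x[2]+5);rr=[np.median(P[r,305:335],0) for r in range(20,250,30)];rr=np.array(rr);l=Rm0.inv().apply(rr-O);print(l.round(1).tolist())
A=cv2.resize(d['frame'][230:350,180:300],(600,600),interpolation=3);cv2.imwrite('pics/s9c.png',cv2.cvtColor(A,4))
E
```

```text
position: [632.5, 204.6, 217.8]
ee_rot: [0.969, 0.008, 0.244, -0.045]
contact_force: [1.1, 0.2, -2.5]
[632.18597618 203.71130336 215.59469582] [-0.04282416 -0.03540808 -2.07646111] [-0.26536049  1.21499439  0.01326774]
s9 64 u 239 247 v 287 296 mean [613.3 218.5  94.1] zmax 100.5
[-39.51099057  24.46884594] [ 0.795  0.942  0.006 -0.029]
[[-0.7, -167.9, 8.5], [-0.7, -160.9, 8.9], [-0.8, -153.5, 9.1], [-0.7, -146.0, 9.2], [-0.6, -138.2, 9.6], [-0.9, -130.1, 9.7], [-0.6, -121.7, 9.7], [-1.0, -113.1, 10.1]]
```

View pics/s9c.png

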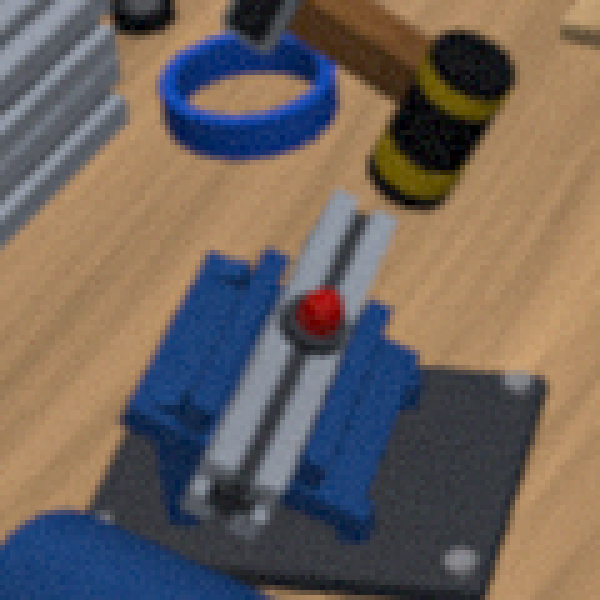

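The cap now sits directly on its dark collar at (318,318), so the pin is home or very nearly. The mallet has twisted slightly in the grip. I'll square it again and press gently to confirm.

```bash
python3 - <<'E'
from h import *
from kin import *
Rm0=E('z',.188)*E('y',-.5)*E('z',1.4);ax=Rm0.apply([0,0,1])
for n,x in(('w5',[634.5,204.9,215.6]),('w7',[625.1,202.4,228.7]),('w9',[632.3,204,216.3])):
    d=pickle.load(open(n+'.pkl','rb'));P=world(d);O=np.array(x)+18*ax+75*Rm0.apply([0,1,0])
    l=Rm0.inv().apply(np.array([np.median(P[r,305:335],0) for r in range(20,260,10)])-O);print(n,np.polyfit(l[:,1]+75,l[:,2],1).round(4))
rv=Rm0.apply([1,0,0]);print('per .03 about -x',(-.03*rv/np.radians(120)).round(5))
s=read_state();print(s['position'],s['position']@ax)
E
```

```text
w5 [-1.0000e-03  9.7849e+00]
w7 [3.700e-03 9.063e+00]
w9 [ 0.0211 10.1858]
per .03 about -x [ 0.00054 -0.01427 -0.00117]
[632.18597618 203.71130336 215.59469582] -126.79651651645308
```

```bash
python3 -m jog '[[[0.07,0.013,-0.13],[0.0004,-0.0105,-0.0009],1],[[0.14,0.027,-0.26],[0.0004,-0.0105,-0.0009],1],[[0.19,0.036,-0.35],[0.0004,-0.0105,-0.0009],1],[[0.235,0.045,-0.44],[0.0004,-0.0105,-0.0009],1],[[0.26,0.05,-0.485],[0.0004,-0.0105,-0.0009],1],[[0.273,0.052,-0.509],[0.0004,-0.0105,-0.0009],1],[[0.273,0.052,-0.509],[0.0004,-0.0105,-0.0009],1],[[0.273,0.052,-0.509],[0.0004,-0.0105,-0.0009],1]]' | sed -n '2p;4p'
python3 -m jog '[[[0.0094,0.0018,-0.0176],[0,0,0],1],[[0.0094,0.0018,-0.0176],[0,0,0],1]]' | sed -n '2p;4p'
python3 -m jog '[[[0.0094,0.0018,-0.0176],[0,0,0],1],[[0.0094,0.0018,-0.0176],[0,0,0],1]]'| sed -n '2p;4p'
python3 -c "
from h import *
s=read_state();print(s['wrist_torque'],s['joints'].round(3))"
```

```text
position: [660.0, 209.0, 165.1]
contact_force: [0.2, -0.6, -1.0]
position: [660.8, 209.5, 163.8]
contact_force: [-0.3, -1.0, -2.3]
position: [661.7, 209.4, 161.8]
contact_force: [0.2, -0.3, -1.2]
[-0.27670591  1.2300492   0.02015906] [ 0.496  0.345 -0.628  1.013 -0.184  0.125]
```

```bash
python3 -m jog '[[[-0.024,-0.0045,0.044],[0,0,0],1],[[-0.024,-0.0045,0.044],[-0.0004,0.0105,0.0009],1],[[-0.024,-0.0045,0.044],[-0.0004,0.0105,0.0009],1]]' | sed -n '2p;4p'
python3 -m jog '[[[0.024,0.0045,-0.044],[0,0,0],1],[[0.024,0.0045,-0.044],[0,0,0],1]]' | sed -n '2p;4p'
python3 -m jog '[[[0.0094,0.0018,-0.0176],[0,0,0],1],[[0.0094,0.0018,-0.0176],[0,0,0],1]]'| sed -n '2p;4p'
python3 -c "
from h import *
s=read_state();print(s['wrist_torque'],s['joints'].round(3))"
```

```text
position: [659.9, 210.3, 167.1]
contact_force: [0.6, 1.1, -2.9]
position: [661.6, 209.6, 161.3]
contact_force: [-0.3, -0.5, -2.2]
position: [662.6, 209.3, 159.8]
contact_force: [-0.5, 0.1, -1.8]
[-0.26518902  1.20977856  0.0361282 ] [ 0.546  0.358 -0.563  0.769 -0.245  0.328]
```

```bash
python3 -m jog '[[[0.0094,0.0018,-0.0176],[0,0,0],1],[[0.0094,0.0018,-0.0176],[0,0,0],1]]'| sed -n '2p;4p'
python3 -m jog '[[[0.0071,0.0013,-0.0132],[0,0,0],1],[[0.0071,0.0013,-0.0132],[0,0,0],1]]'| sed -n '2p;4p'
```

```text
position: [663.6, 209.7, 158.1]
contact_force: [0.4, -0.2, -2.6]
position: [664.4, 209.9, 156.9]
contact_force: [1.1, 0.3, -2.6]
```

```bash
python3 -m jog '[[[0.0047,0.0009,-0.0088],[0,0,0],1],[[0.0047,0.0009,-0.0088],[0,0,0],1]]'| sed -n '2p;4p'
python3 -c "
from h import *
s=read_state();print(s['position'],s['contact_force'],s['wrist_torque'],s['joints'].round(3))"
```

```text
position: [664.9, 210.1, 156.4]
contact_force: [-0.3, -0.7, -0.4]
[664.9393112  210.10032136 156.37756909] [-0.25129574 -0.71761447 -0.39810492] [-0.21948789  1.34292004  0.02855468] [ 0.538  0.365 -0.569  0.8   -0.232  0.303]
```

```bash
python3 -m jog '[[[0.0047,0.0009,-0.0088],[0,0,0],1],[[0.0047,0.0009,-0.0088],[0,0,0],1]]'| sed -n '2p;4p'
python3 -c "
from h import *
s=read_state();print(s['position'],s['contact_force'],s['wrist_torque'],s['joints'].round(3))"
```

```text
position: [665.5, 210.2, 156.0]
contact_force: [-3.5, -0.1, 2.7]
[665.45922811 210.19743275 156.01494123] [-3.48862641 -0.10000525  2.68565108] [-0.28845958  1.66507099  0.00754011] [ 0.536  0.365 -0.57   0.807 -0.229  0.296]
```

```bash
python3 -m jog '[[[0.0047,0.0009,-0.0088],[0,0,0],1],[[0.0047,0.0009,-0.0088],[0,0,0],1]]'| sed -n '2p;4p'
python3 -c "
from h import *
s=read_state();print(s['position'],s['contact_force'],s['wrist_torque'],s['joints'].round(3))"
```

```text
position: [666.2, 210.5, 155.5]
contact_force: [-2.8, -0.9, 4.9]
[666.19403419 210.49684737 155.51711263] [-2.7512313  -0.86273056  4.85792345] [-0.35489077  1.50284895  0.01034884] [ 0.534  0.367 -0.571  0.816 -0.225  0.29 ]
```

```bash
python3 -m jog '[[[0.0047,0.0009,-0.0088],[0,0,0],1],[[0.0047,0.0009,-0.0088],[0,0,0],1]]'| sed -n '2p;4p'
python3 -c "
from h import *
s=read_state();print(s['position'],s['contact_force'],s['wrist_torque'],s['joints'].round(3))"
```

```text
position: [666.9, 210.7, 155.0]
contact_force: [-3.2, -1.2, 7.1]
[666.91415714 210.68467952 155.00965285] [-3.19743604 -1.20819323  7.10940333] [-0.36165387  1.57693704 -0.04271229] [ 0.532  0.368 -0.573  0.824 -0.222  0.283]
```

Force reached 9.6 N with the tip no longer following the commanded step along the pin, so it's on the stop: the pin is home. Retreating now.

```bash
python3 -m jog '[[[-0.05,-0.009,0.09],[0,0,0],1],[[-0.15,-0.028,0.28],[0,0,0],1],[[-0.27,-0.05,0.5],[0,0,0],1],[[-0.377,-0.072,0.702],[0,0,0],1],[[-0.377,-0.072,0.8],[0,0,0],1],[[-0.377,-0.072,0.8],[0,0,0],1]]'| sed -n '1,4p'
python3 - <<'E'
from h import *
from kin import *
snap('side','s10');s=read_state();print(s['position'],s['contact_force'],s['joints'].round(3))
pin('s10',zmin=70)
r=Ro.from_quat([-.70711,.70711,0,0])*Ro.from_quat(s['ee_rot']).inv();print((r.as_rotvec()/np.radians(120)).round(4),np.degrees(r.magnitude()))
E
```

```text
clock: 15.15
position: [629.4, 204.1, 235.2]
ee_rot: [0.968, 0.008, 0.245, -0.045]
contact_force: [-0.5, 0.5, -1.7]
[628.89017522 203.43646623 233.42789076] [ 0.98684065 -0.63382023 -2.68474206] [ 0.624  0.232 -0.469  0.478 -0.455  0.575]
s10 63 u 239 247 v 288 296 mean [613.2 218.8  94.4] zmax 100.7
[ 0.1509  0.2184 -0.7402] 94.36583364984789
```

```bash
python3 -m jog '[[[-0.05,-0.05,0.1],[0.0116,0.0168,-0.0569],1],[[-0.1,-0.1,0.2],[0.0232,0.0336,-0.1139],1],[[-0.15,-0.15,0.3],[0.0348,0.0504,-0.1708],1],[[-0.2,-0.2,0.4],[0.0464,0.0672,-0.2278],1],[[-0.25,-0.25,0.5],[0.058,0.084,-0.2847],1],[[-0.3,-0.3,0.5],[0.0696,0.1008,-0.3416],1],[[-0.35,-0.35,0.5],[0.0813,0.1176,-0.3986],1],[[-0.4,-0.4,0.5],[0.0929,0.1344,-0.4555],1],[[-0.45,-0.5,0.5],[0.1045,0.1512,-0.5124],1],[[-0.5,-0.6,0.5],[0.1161,0.168,-0.5694],1],[[-0.55,-0.7,0.5],[0.1277,0.1848,-0.6263],1],[[-0.62,-0.85,0.5],[0.1393,0.2016,-0.6833],1],[[-0.69,-1,0.5],[0.1509,0.2184,-0.7402],1],[[-0.69,-1,0.5],[0.1509,0.2184,-0.7402],1],[[-0.69,-1,0.5],[0.1509,0.2184,-0.7402],1]]'
for i in 1 2 3; do python3 -m jog '[[[0,-0.33,-0.13],[0,0,0],1],[[0,-0.67,-0.13],[0,0,0],1],[[0,-1,-0.13],[0,0,0],1]]'|sed -n 2p; done; python3 -m jog '[[[0,-0.2,0],[0,0,0],1],[[0,-0.25,0],[0,0,0],1],[[0,-0.25,0],[0,0,0],1],[[0,-0.25,0],[0,0,0],1]]'
python3 - <<'E'
from h import *
from kin import *
d=snap('wrist','w11');s=read_state();x=s['position'];print(x,s['joints'].round(3))
print((Ro.from_quat([-.70711,.70711,0,0])*Ro.from_quat(s['ee_rot']).inv()).as_rotvec())
P=world(d);l=np.array([np.median(P[r,305:335],0) for r in range(20,260,10)])-x;print(np.polyfit(l[:,1],l[:,2],1),np.polyfit(l[:,1],l[:,0],1))
e=[]
for r in range(20,260,20):
    k=np.where((P[r,:,2]>x[2]+5)&(np.arange(640)>250)&(np.arange(640)<390))[0];e.append((r,k[0],k[-1],*P[r,k].mean(0)[:2].round(1)))
print(e)
print('head top?');snap('side','s11');snap('top','t11')
P=world(pickle.load(open('t11.pkl','rb')));q=P.reshape(-1,3)-x;k=(abs(q[:,0])<25)&(q[:,1]>52)&(q[:,1]<110)&(q[:,2]>22)&(q[:,2]<60);print(k.sum(),q[k].mean(0),q[k].min(0),q[k].max(0))
E
```

```text
clock: 16.7
position: [559.9, 102.5, 282.0]
ee_rot: [0.707, -0.707, -0.0, 0.001]
contact_force: [-0.5, 0.3, -2.5]
gripper_width: 20.9
grasp_force: 60.0
position: [559.4, 2.8, 269.1]
position: [559.5, -97.6, 256.2]
position: [559.6, -197.6, 243.1]
clock: 18.0
position: [559.7, -220.9, 244.1]
ee_rot: [0.708, -0.707, -0.001, 0.0]
contact_force: [0.6, 0.6, -2.9]
gripper_width: 21.1
grasp_force: 60.0
[ 559.75203515 -220.77642682  244.32553003] [-0.107  0.337 -0.031 -0.    -1.204  0.109]
[-0.00038007 -0.00066068 -0.00202179]
[ 0.03568495 28.09742784] [-0.00383725 -0.35188374]
[(20, np.int64(275), np.int64(365), np.float64(560.4), np.float64(-312.4)), (40, np.int64(276), np.int64(365), np.float64(560.4), np.float64(-308.0)), (60, np.int64(276), np.int64(358), np.float64(560.4), np.float64(-303.4)), (80, np.int64(277), np.int64(357), np.float64(560.4), np.float64(-298.4)), (100, np.int64(277), np.int64(357), np.float64(560.3), np.float64(-293.3)), (120, np.int64(277), np.int64(356), np.float64(560.5), np.float64(-288.2)), (140, np.int64(278), np.int64(356), np.float64(560.3), np.float64(-282.9)), (160, np.int64(278), np.int64(377), np.float64(560.5), np.float64(-277.6)), (180, np.int64(279), np.int64(355), np.float64(560.3), np.float64(-272.0)), (200, np.int64(279), np.int64(354), np.float64(560.5), np.float64(-266.6)), (220, np.int64(279), np.int64(354), np.float64(560.4), np.float64(-260.6)), (240, np.int64(280), np.int64(381), np.float64(560.4), np.float64(-255.6))]
head top?
172 [-3.79043651 72.32376049 37.99749063] [-15.94191667  52.37504203  22.41067424] [ 8.26598454 91.55923839 46.2387998 ]
```

```bash
python3 -m jog '[[[0.005,-0.02,-0.1],[-0.009,0,-0.001],1],[[0.005,-0.02,-0.3],[-0.018,0,-0.001],1],[[0.005,-0.02,-0.55],[-0.018,0,-0.001],1],[[0.005,-0.02,-0.75],[-0.018,0,-0.001],1],[[0.005,-0.02,-0.75],[-0.018,0,-0.001],1],[[0.005,-0.02,-0.75],[-0.018,0,-0.001],1]]'
python3 - <<'E'
from h import *
d=snap('wrist','w12');s=read_state();x=s['position'];print(x)
P=world(d);l=np.array([np.median(P[r,305:335],0) for r in range(20,260,10)]);print(np.polyfit(l[:,1]-x[1],l[:,2]-x[2],1),l[0],l[-1])
def at(u,v,z):
    a=d['R'].T@np.array([(u-d['cx'])/d['fx'],(v-d['cy'])/d['fy'],1]); c=-d['R'].T@d['t']; return (c+a*(z-c[2])/a[2])
f=d['frame'].astype(int);m=(f[...,0]>180)&(f[...,1]<150)&(f[...,1]>60)&(f[...,2]<60)&(abs(P[...,2]-146)<15);print('orange upstand',m.sum(),P[m].mean(0))
E
```

```text
clock: 18.75
position: [560.6, -223.5, 170.2]
ee_rot: [-0.707, 0.707, -0.013, -0.013]
contact_force: [0.4, -0.6, -1.9]
gripper_width: 21.0
grasp_force: 59.9
[ 561.07774601 -223.75167041  170.96407426]
[-3.04740797e-03  2.75328903e+01] [ 560.3812414  -314.59109962  198.61890344] [ 560.28039628 -253.28343818  198.59745038]
orange upstand 95 [ 536.40519098 -307.21140529  148.25004424]
```

```bash
python3 -m jog '[[[-0.01,0.01,-0.15],[0,0,0],1],[[-0.01,0.01,-0.3],[0,0,0],1],[[-0.01,0.01,-0.4],[0,0,0],1],[[-0.01,0.01,-0.45],[0,0,0],1],[[-0.01,0.01,-0.45],[0,0,0],1],[[-0.01,0.01,-0.45],[0,0,0],1]]'|sed -n 2,4p
python3 -m jog '[[[0,0,-0.02],[0,0,0],1],[[0,0,-0.02],[0,0,0],1],[[0,0,-0.02],[0,0,0],1]]'|sed -n 2,4p
python3 -m jog '[[[0,0,-0.01],[0,0,0],1],[[0,0,-0.01],[0,0,0],1],[[0,0,-0.01],[0,0,0],1]]'|sed -n 1,4p
python3 - <<'E'
from h import *
d=snap('wrist','w13');s=read_state();x=s['position'];print(x,s['contact_force'],s['wrist_torque'])
P=world(d);l=np.array([np.median(P[r,305:335],0) for r in range(20,260,10)]);print(np.polyfit(l[:,1]-x[1],l[:,2],1),l[0],l[-1])
E
```

```text
position: [559.7, -223.0, 125.4]
ee_rot: [-0.706, 0.708, -0.014, -0.013]
contact_force: [0.5, 0.2, -2.2]
position: [559.2, -222.9, 122.8]
ee_rot: [-0.706, 0.708, -0.013, -0.013]
contact_force: [-0.6, -1.0, -1.8]
clock: 20.0
position: [559.3, -222.9, 121.8]
ee_rot: [-0.706, 0.708, -0.013, -0.013]
contact_force: [-1.0, -0.3, 0.1]
[ 559.25538555 -222.90559693  121.82287444] [ 0.56182536 -0.03308717 -0.38596744] [ 0.08615533 -0.00160575 -0.00428099]
[-8.4059414e-04  1.5017126e+02] [ 558.96853518 -313.95943885  150.2192728 ] [ 558.95033835 -252.65000129  150.24205622]
```

```bash
python3 -m jog '[[[0,0,0],[0,0,0],0.2],[[0,0,0],[0,0,0],0],[[0,0,0],[0,0,0],-0.2],[[0,0,0],[0,0,0],-0.2],[[0,0,0],[0,0,0],-0.2],[[0,0,0],[0,0,0],-0.2]]'|sed -n 2,6p
python3 -m jog '[[[0,0,0.1],[0,0,0],-0.2],[[0,0,0.3],[0,0,0],-0.2],[[0,0,0.6],[0,0,0],-0.2],[[0,0,1],[0,0,0],-0.2],[[0,0,1],[0,0,0],-0.2]]'|sed -n 2,4p
python3 -m jog '[[[0,0,0.5],[0,0,0],-0.2],[[0,-0.1,1],[0,0,0],-0.2],[[0,-0.1,1],[0,0,0],-0.2],[[0,-0.1,1],[0,0,0],-0.2]]'|sed -n 1,4p
python3 - <<'E'
from h import *
d=snap('wrist','w14');P=world(d);x=read_state()['position'];print(x)
for v in (60,130,160,200,230):
    r=P[v]; m=(r[:,2]>140)&(r[:,2]<156)&(np.arange(640)>240)&(np.arange(640)<340); print(v,r[m].mean(0).round(1),np.ptp(r[m][:,0]).round(1))
E
```

```text
position: [559.1, -222.8, 121.6]
ee_rot: [-0.706, 0.708, -0.013, -0.013]
contact_force: [0.3, 1.4, -0.5]
gripper_width: 51.5
grasp_force: 0.0
position: [562.5, -223.9, 229.1]
ee_rot: [-0.707, 0.707, -0.019, -0.01]
contact_force: [-0.4, 0.1, 0.2]
clock: 21.55
position: [559.4, -233.0, 323.6]
ee_rot: [-0.706, 0.708, -0.015, -0.012]
contact_force: [-0.5, 0.7, -0.0]
[ 558.67448177 -232.67707841  321.57130972]
60 [ 559.1 -349.   150.2] 21.6
130 [ 559.2 -300.3  150.1] 20.9
160 [ 559.2 -278.4  150. ] 21.3
200 [ 559.6 -248.   150.4] 20.9
230 [ 559.6 -224.2  150. ] 21.3
```

View pics/w14.png

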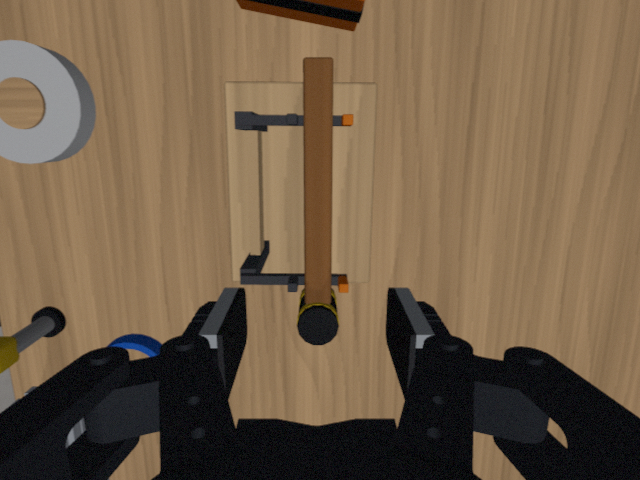

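The mallet lies level on both hooks: handle (318,60) to (318,285) between the upstands, and head at (318,322). The handle is within about 1 mm of where it started, so I'm handing in.

```bash
python3 -c "
from bench import job_done
print(job_done())"
```

```text
the job is handed in; nothing more can be done
None
```

I handed the job in at about 21.6 s: the pin took one light tap (about 4.5 mm) and, after a 70 mm lift, one brisk blow, and the mallet is back level on both hooks within about 1 mm of where it was. The blow overshot by about 7 mm and twisted the mallet about 0.02 rad in the grip. I then checked with a gentle press of about 10 N; the pin didn't move, so I take it as home.

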